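# Push a carton through to the back row of a stationery shelf

## Task

Fill the empty place in the back row: push the carton standing alone in front of the three note-pad stacks through the narrow gap that leads to the empty place with the dark grey felt patch, and on until it lies squarely against the steel ledge behind, in line with the gap. Only push it along the shelf with the fingers: never lift or tip it. Leave the other carton and the rest of the stock where they are.

Things in the scene. Friction and masses are not known exactly. Their poses are not given: they have to be found in the camera images.
- carton: the carton to push: small brown carton with a plain white lid, 56 long (its x) x 70 wide (its y) x 36 mm high, 0.17 to 0.35 kg, loose on the shelf between robot and stacks, its x within 0.4 rad of world x. Origin: centre of its underside; z up.
- place: the empty place: flat dark grey felt patch 50 x 62 mm, no obstacle, fixed, behind one of the two gaps. Origin: its centre on the shelf, where the carton's origin lies when it touches the ledge, centred on the gap. x runs along the gap towards the ledge, z up. The gap before it spans x = -87.5 to -36.5 mm in this frame, centred on y = 0, 77 mm wide.
- display: fixed, one rigid piece: three stacks of grey and white note pads, each 51 (x) x 76 (y) x 40 mm high, at y = -153, 0, 153 mm, leaving two 77 mm gaps at y = +-76.5; behind, a steel ledge 34 mm high, 400 mm long, front face at x = 90; a rod 8 mm high along x at each end. Origin: centre of the middle stack's foot; x towards the ledge, yaw within 0.15 rad.
- filler: an identical carton, already standing in the back row behind the other gap, against the ledge; leave it. Origin: centre of its underside.
- eraser: white eraser 45 x 22 x 12 mm lying loose on top of the middle stack; leave it. Origin: centre of its underside, 40 mm above the shelf.
- glue: jar 42 mm across, 85 mm high, loose, to the left of the carton's area; leave it. Origin: centre of its underside.
- tape: roll of clear tape lying flat, 76 mm across, 24 mm high, loose, to the right; leave it. Origin: centre of its underside.
- cup: black pen cup, 72 mm across, 95 mm high, loose, beyond the display's left end; leave it. Origin: centre of its underside.
- pad: two note books, 130 x 90 x 20 mm in all, one loose piece, beyond the display's right end; leave it. Origin: centre of its underside.
- stapler: black and dark steel stapler 130 x 34 x 45 mm, loose, right and near the robot; leave it. Origin: centre of its underside.
- sharpener: metal pencil sharpener 30 x 22 x 16 mm, loose, left and near the robot; leave it. Origin: centre of its underside.

How it is judged:
By the outcome, as a careful person would: the job done as asked, in the order asked, and still so for the second after the job is handed in, with the robot touching nothing.
It also fails if it takes over 64 s, if anything falls off the work surface, if the arm or the gripper's body presses on something with over 40 N, if the wrist force passes 120 N, or if a joint passes its speed limit or range.

## Robot

A 6-joint arm with a two-finger parallel gripper is mounted at the origin on the work surface. World frame = base frame: x ahead of the robot, y to its left, z up, the work surface at z = 0. Lengths are in m, angles in degrees, forces in N, time in s.
With the tool pointing down it reaches from about 0.35 to 0.875 m from the base axis. Payload 4.2 kg.
Tool frame: the origin (TCP) lies on the centre line of the jaws, within the pads' length; the fingertips stand 11 mm ahead of it and the grasp point (between the pads) lies 8 mm behind it; z points along the fingers, y is the line along which they close (so a half turn about z gives the same grasp; the last joint's range is limited). The gripper opens to 87 mm and grips with 3 to 60 N. Pads are 19 mm wide; open, the fingers measure 117 mm over their backs; the gripper's body (75 mm by 190 mm) begins 51 mm behind the grasp point.
Start: joints at [-60.585, 22.042, 0.453, 0, -68.411, -14.817], TCP at [0.158, -0.605, 0.234] pointing down, gripper open.
Joint ranges: [-179.83, 179.83], [-69.29, 118.12], [-61.27, 80.66], [-181.25, 117.63], [-171.15, -9.14], [-177.46, 177.46]. Speed limits (degrees/s): [159.86, 159.86, 180, 180, 180, 180].

## Interface

Orientations are given as a 3x3 rotation matrix whose columns are the frame's x, y, z axes.
In Python, from station import r gives the robot as it stands.
- The arm moves only by the tool servo_tool, never from a script. Its argument "commands" is a list that holds one entry, the list of rows, each a list of 7 numbers: the closure, from 0 (fully open) to 1 (shut), then the shift along the tool's x, y, z in mm, then the turn, a rotation vector about the tool's x, y, z in rad. In form: [[[claw, x, y, z, ax, ay, az], ...]]. A call has exactly 5 rows; each row is the pose to reach, as a shift and turn from the pose commanded when the call began, along the tool's axes at that moment; what a row does not reach only later rows make up. A row lasts 1/10 s, in which the tool goes at most 50 mm and 8.59 degrees, less where a joint would pass 70% of its speed; a pose out of reach is approached as far as the arm can. A call with a gripper value outside its range is refused whole. The fingers move at their own pace and stop on an object; the grip force is fixed at half the most. Time passes only in rows, so rows that repeat a pose let the fingers close, or fill a call up. It gives the time, the measured TCP pose, the force, the opening and the grip force at its end, in the units of the state.
- r.sense(): the state, without advancing time (a new reading comes with each control period).
- r.capture(name): name is "side" or "top" or "wrist"; returns a dict with "pixels" (480x640x3 uint8, red, green, blue), "camera_matrix" (3x3 intrinsics, pixels), "R" (3x3) and "t" (3): a world point X has camera coordinates R X + t. Camera axes: x right, y down, z forward; pixel columns grow to the right and rows downward; lengths in m; the calibration is good to about 2 mm. The wrist camera is an equidistant fisheye: a pixel r from the principal point sees the ray r / f radians off the axis. A picture is of the moment at which its call begins. There is no depth.
- r.finish_job(): hands the job in; it is judged then, once.
The state is a dict: "time_s": time; "joints": joint angles; "joint_velocities": joint speeds; "effort": joint torques, N m; "tcp_pos": TCP position; "ee_rot": TCP orientation; "wrist_force": force on the tool from outside, world axes, zero at the start; "moment": the same for the moment, N m; "gripper_width": opening from 0.0 (shut) to 1.0 (fully open); "gripper_force": force on a finger pad.
Only numpy, scipy, OpenCV 4.12 (cv2) and the standard library are available. Lean on these libraries where they do the work, as an engineer would, in place of code of your own. Each camera call takes 0.05 s, during which the arm holds its last target. There are 200 camera calls.

## Working session

There is one attempt and no reset: what is moved stays moved. The work goes in short steps, Python scripts to look and compute and a tool call to move; the robot and the scene stay as the last step left them, time stands still between calls to the robot, and variables do not carry over. Pictures are saved under pics/ and viewed, at most 10 in all, crops included, and the job is handed in when it is done.

Besides the shell and the picture viewer there is one more tool, called as name([rows], argument=value, ...), one row to a line, values as JSON. servo_tool: Moves the arm, as the interface text tells. Its arguments: {"type":"object","properties":{"commands":{"type":"array","items":{"type":"array","items":{"type":"array","items":{"type":"number"}}}}},"required":["commands"]}

```bash
ls; mkdir -p pics
python3 - <<'E'
from station import r
import cv2,numpy as np
for n in("top","side"):
    c=r.capture(n); cv2.imwrite(f"pics/{n}0.png",c["pixels"][:,:,::-1]); np.savez(f"pics/{n}0.npz",**c)
    print(n,c["camera_matrix"].tolist(),(-c["R"].T@c["t"]).tolist())
s=r.sense();print(s["time_s"],s["tcp_pos"],s["ee_rot"],s["wrist_force"])
E
```

```text
pics
top [[441.47270375624504, 0.0, 321.2426897915293], [0.0, 441.47270375624504, 240.88224025545338], [0.0, 0.0, 1.0]] [0.41856092322479616, -0.004258505810622243, 1.031699990911604]
side [[470.02518371188626, 0.0, 322.54928595873685], [0.0, 470.02518371188626, 240.89486876388267], [0.0, 0.0, 1.0]] [-0.06141588753409274, 0.6314750271177038, 0.6052437326550061]
0.1 [ 0.1574284  -0.60430552  0.23257789] [[-9.67758018e-01 -2.51881098e-01 -5.75984388e-04]
 [-2.51881743e-01  9.67756192e-01  1.88177969e-03]
 [ 8.34277244e-05  1.96618733e-03 -9.99998064e-01]] [ 0.09258153 -0.2925547   0.05775825]
```

View pics/top0.png

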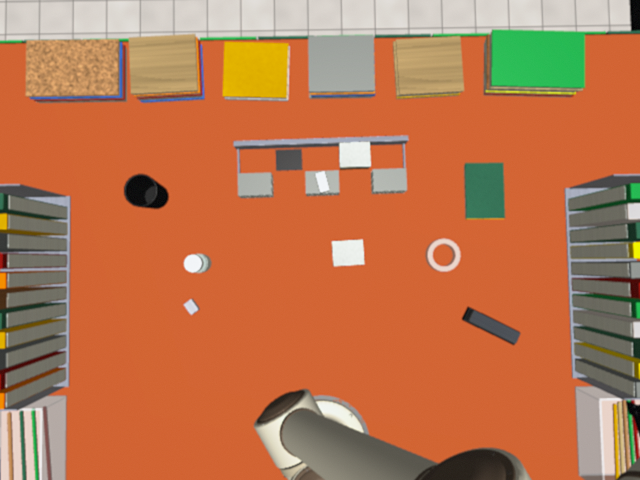

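View pics/side0.png

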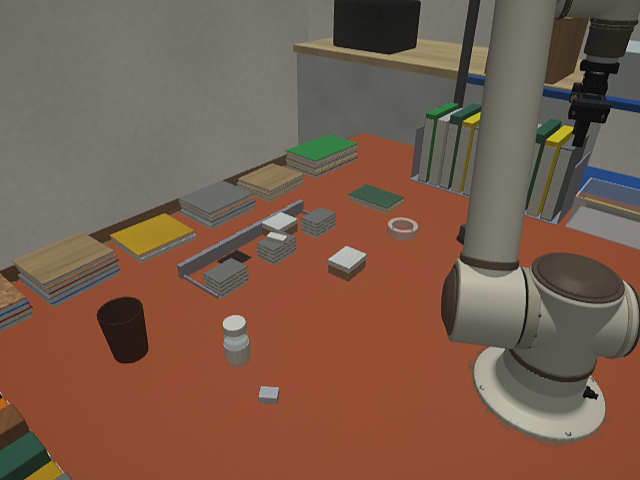

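The top view shows the carton lid at about (348,253), the stacks at (255,184), (322,182) and (389,180), the felt at (289,159) behind the left (+y) gap, and the filler at (355,154). The side view agrees with this layout. Next I'll measure with colour masks.

```bash
cat > h.py <<'E'
import numpy as np,cv2
def load(n): return dict(np.load(f"pics/{n}.npz"))
def ray(c,uv,z,fish=False):
    K=c["camera_matrix"]; uv=np.atleast_2d(np.float64(uv))
    p=np.c_[(uv[:,0]-K[0,2])/K[0,0],(uv[:,1]-K[1,2])/K[1,1]]
    if fish:
        th=np.linalg.norm(p,axis=1,keepdims=True); d=np.c_[p/np.maximum(th,1e-9)*np.sin(th),np.cos(th)]
    else: d=np.c_[p,np.ones(len(p))]
    d=d@c["R"]; o=-c["R"].T@c["t"]
    return o+d*((z-o[2])/d[:,2])[:,None]
E
python3 - <<'E'
from h import *
c=load("top0"); hsv=cv2.cvtColor(c["pixels"],cv2.COLOR_RGB2HSV)
m=((hsv[...,1]<90)).astype(np.uint8)*255
m[:120]=0;m[350:]=0;m[:,:110]=0;m[:,530:]=0
cs,_=cv2.findContours(m,cv2.RETR_LIST,cv2.CHAIN_APPROX_NONE)
for k in cs:
    if cv2.contourArea(k)<60: continue
    print(cv2.contourArea(k),cv2.boundingRect(k))
    for z in(0,.036,.04):
        w=ray(c,k[:,0,:],z)[:,:2]; q=cv2.minAreaRect((w*1000).astype(np.float32)); print("  z",z,np.round(q[0],1),np.round(q[1],1),round(q[2],1))
E
python3 -c "
import cv2
i=cv2.imread('pics/top0.png')[130:275,225:415];cv2.imwrite('pics/crop.png',cv2.resize(i,None,fx=4,fy=4,interpolation=cv2.INTER_CUBIC))"
```

```text
691.0 (463, 308, 57, 36)
  z 0 [ 260.1 -398.1] [133.   30.2] 62.5
  z 0.036 [ 265.6 -384.4] [128.3  29.1] 62.5
  z 0.04 [ 266.2 -382.9] [127.8  29. ] 62.5
130.5 (184, 299, 15, 16)
  z 0 [316.8 298.4] [31.7 25.3] 36.0
  z 0.036 [320.3 287.8] [30.6 24.4] 36.0
  z 0.04 [320.7 286.7] [30.4 24.3] 36.0
397.5 (184, 254, 27, 19)
  z 0 [417.1 283.7] [60.8 41.9] 89.1
  z 0.036 [417.2 273.7] [58.6 40.5] 89.1
  z 0.04 [417.2 272.6] [58.4 40.3] 89.1
398.0 (432, 243, 23, 24)
  z 0 [ 427.4 -290.9] [50.9 51.6] 43.7
  z 0.036 [ 427.1 -280.9] [49.2 49.8] 43.7
  z 0.04 [ 427.1 -279.8] [49.  49.6] 43.7
831.0 (427, 239, 33, 33)
  z 0 [ 426.3 -290.9] [74.9 74.9] 88.4
  z 0.036 [ 426.1 -280.9] [72.2 72.3] 88.4
  z 0.04 [ 426.  -279.8] [72. 72.] 88.4
748.5 (332, 239, 33, 28)
  z 0 [435.7 -68. ] [59.5 74. ] 2.6
  z 0.036 [435.1 -65.8] [57.4 71.4] 2.6
  z 0.04 [435.1 -65.5] [57.1 71.1] 2.6
906.5 (125, 175, 42, 32)
  z 0 [583.7 406.8] [97.8 71.6] 54.3
  z 0.036 [577.9 392.4] [94.4 69.1] 54.3
  z 0.04 [577.3 390.8] [94.  68.9] 54.3
761.5 (305, 170, 35, 26)
  z 0 [601.3 -10.6] [57.5 79.2] 1.2
  z 0.036 [594.9 -10.4] [55.5 76.4] 1.2
  z 0.04 [594.2 -10.3] [55.3 76.1] 1.2
458.0 (276, 150, 26, 20)
  z 0 [657.3  67.1] [59.1 45.2] 89.1
  z 0.036 [649.   64.6] [57.  43.6] 89.1
  z 0.04 [648.1  64.3] [56.8 43.5] 89.1
3627.5 (233, 135, 176, 63)
  z 0 [640.5 -10.1] [136.  413.6] 0.9
  z 0.036 [632.7  -9.9] [131.2 399.2] 0.9
  z 0.04 [631.9  -9.9] [130.7 397.6] 0.9
```

View pics/crop.png

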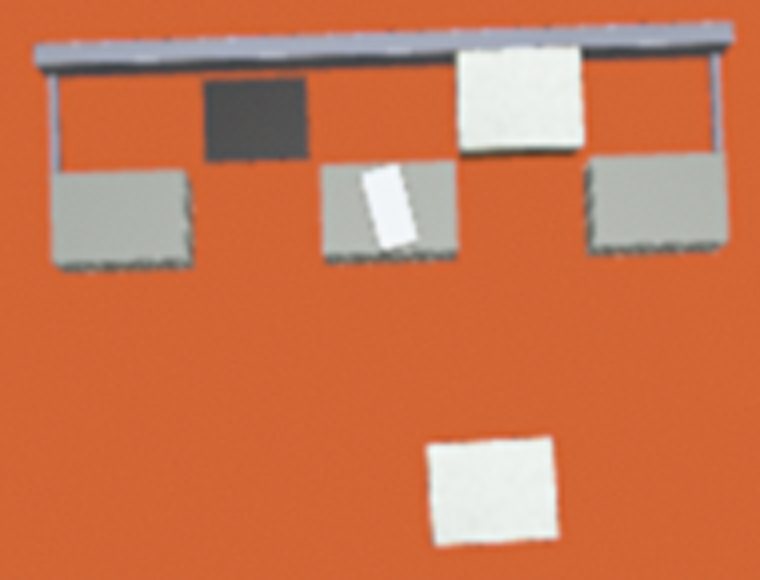

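The crop shows the stacks' top back corners at (50,173)/(188,170), (320,165)/(457,160) and (585,157)/(722,152), the ledge's top front edge from (37,67) to (733,43), the felt at (204–308, 78–160), and the lid corners at (427,443), (551,437), (558,537) and (436,545).

Run:
```python
from h import *
c=load("top0")
f=lambda P,z: ray(c,(np.array(P,float)+.5)/4-.5+[225,130],z)[:,:2]*1000
def line(p): 
    v=cv2.fitLine(p.astype(np.float32),cv2.DIST_L2,0,.01,.01).ravel(); return np.degrees(np.arctan2(-v[0]*np.sign(v[1]),abs(v[1])))
s=f([(50,173),(188,170),(320,165),(457,160),(585,157),(722,152)],.04); print("stack back corners",s.round(1).tolist(),"yaw",line(s))
l=f([(37,67),(733,43)],.034);print("ledge front top",l.round(1).tolist(),line(l))
q=f([(427,443),(551,437),(558,537),(436,545)],.036);print("lid",q.round(1).tolist(),q.mean(0).round(1),line(q[:2]),line(q[2:]))
b=f([(204,81),(307,78),(308,159),(205,161)],0);print("felt",b.mean(0).round(1),line(b[:2]),line(b[2:]),b.round(1).tolist())
```

```text
stack back corners [[619.4, 181.0], [619.8, 102.9], [621.5, 28.2], [623.1, -49.4], [623.6, -122.0], [625.2, -199.6]] yaw 0.90590596
ledge front top [[681.7, 189.0], [689.1, -208.7]] 1.0735596
lid [[463.1, -29.7], [465.4, -99.8], [408.9, -102.6], [405.6, -33.8]] [435.8 -66.5] 1.8264445 2.7930393
felt [657.2  66.8] 0.76163185 0.19252686 [[680.7, 97.2], [681.5, 36.4], [633.3, 36.5], [633.1, 97.1]]
```

Display yaw is about 0.95°, the place is at (657.4, 67.1), and the carton is at (435.8, -66.5) with yaw about 2.3°. These sizes and offsets agree with the given ones. First I'll push the carton sideways (+y) to the gap line, then forward.

servo_tool([
  [[0.3, -29, 28, 2, 0, 0, -0.13], [0.5, -58, 56, 4, 0, 0, -0.26], [0.66, -87, 84, 6, 0, 0, -0.39], [0.66, -116, 112, 8, 0, 0, -0.52], [0.66, -144, 139, 10, 0, 0, -0.66]],
])

```text
time_s: 0.6
tcp_pos: [0.2622, -0.4323, 0.2231]
ee_rot: [[-0.606, -0.796, -0.0], [-0.796, 0.606, 0.001], [-0.0, 0.001, -1.0]]
wrist_force: [1.0, 0.1, 0.1]
gripper_width: 0.636
gripper_force: 0.0
```

```bash
cat > st.py <<'E'
import sys,numpy as np
from station import r
# usage: st.py x y z(mm) heading(deg): remaining move in tool axes
s=r.sense();R=np.array(s["ee_rot"]);p=np.array(s["tcp_pos"])*1000
h=np.degrees(np.arctan2(R[1,0],R[0,0]))%360
print("t",round(s["time_s"],2),"p",p.round(1),"head",h.round(2),"F",np.round(s["wrist_force"],1),"w",np.round(s["gripper_width"],3),"j",np.round(s["joints"],1))
if len(sys.argv)>3:
    a=list(map(float,sys.argv[1:])); print("shift",(R.T@(np.array(a[:3])-p)).round(1),"az",-round(np.radians((a[3]-h+180)%360-180),4))
E
python3 st.py 436 -150 200 271
```

```text
t 0.6 p [ 262.2 -432.3  223.1] head 232.72 F [1.  0.1 0.1] w 0.636 j [-40.3  10.9 -16.9  -0.  -62.2   3.1]
shift [-329.9   32.7   23.2] az -0.6681
```

servo_tool([
  [[0.66, -40, 4, 3, 0, 0, -0.13], [0.66, -80, 8, 6, 0, 0, -0.26], [0.66, -120, 12, 9, 0, 0, -0.39], [0.66, -160, 16, 12, 0, 0, -0.53], [0.66, -200, 20, 14, 0, 0, -0.665]],
])

```text
time_s: 1.1
tcp_pos: [0.3683, -0.2616, 0.2092]
ee_rot: [[0.015, -1.0, -0.001], [-1.0, -0.015, 0.0], [-0.0, 0.0, -1.0]]
wrist_force: [-0.4, -1.2, -0.6]
gripper_width: 0.344
gripper_force: 0.0
```

```bash
python3 st.py 437 -150 150 271
```

```text
t 1.1 p [ 368.3 -261.6  209.2] head 270.83 F [-0.4 -1.2 -0.6] w 0.344 j [-14.7   6.2 -24.8  -0.  -59.   15.5]
shift [-110.6  -70.4   59.2] az -0.0029
```

servo_tool([
  [[0.66, -25, -15, 12, 0, 0, 0], [0.66, -50, -30, 24, 0, 0, 0], [0.66, -75, -45, 36, 0, 0, 0], [0.66, -95, -60, 50, 0, 0, 0], [0.66, -111, -70, 59, 0, 0, 0]],
])

```text
time_s: 1.6
tcp_pos: [0.4372, -0.1503, 0.1494]
ee_rot: [[0.01, -1.0, -0.001], [-1.0, -0.01, 0.0], [-0.0, 0.001, -1.0]]
wrist_force: [-0.1, 0.1, -0.7]
gripper_width: 0.338
gripper_force: 0.0
```

```bash
python3 st.py 437 -150 20 271
python3 - <<'E'
from station import r
import cv2,numpy as np
c=r.capture("wrist"); cv2.imwrite("pics/w1.png",c["pixels"][:,:,::-1]); np.savez("pics/w1.npz",**c)
print(c["camera_matrix"].tolist(),-c["R"].T@c["t"])
E
```

```text
t 1.6 p [ 437.2 -150.3  149.4] head 270.57 F [-0.1  0.1 -0.7] w 0.338 j [  1.2  11.2 -28.5  -0.  -50.3  -0.7]
shift [ -0.3  -0.  129.4] az -0.0075
[[371.64829954431775, 0.0, 319.3269364366027], [0.0, 371.64829954431775, 242.46215905124296], [0.0, 0.0, 1.0]] [ 0.43798528 -0.22427125  0.30164187]
```

View pics/w1.png

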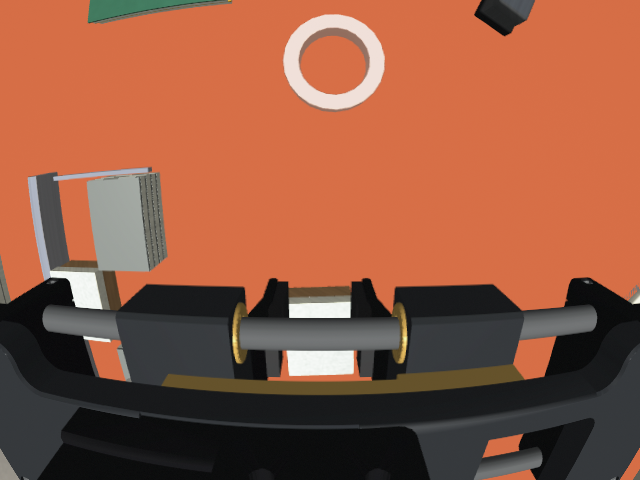

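The wrist view shows the carton lid (287–355, 300–375) centred between the fingers, so the side push is lined up. I'll descend now.

servo_tool([
  [[0.66, 0, 0, 30, 0, 0, 0], [0.66, 0, 0, 60, 0, 0, 0], [0.66, 0, 0, 90, 0, 0, 0], [0.66, 0, 0, 115, 0, 0, -0.007], [0.66, 0, 0, 129, 0, 0, -0.007]],
])

```text
time_s: 2.15
tcp_pos: [0.4355, -0.1518, 0.0196]
ee_rot: [[0.016, -1.0, -0.004], [-1.0, -0.016, 0.0], [-0.0, 0.004, -1.0]]
wrist_force: [-1.1, 1.2, 0.7]
gripper_width: 0.338
gripper_force: 0.0
```

servo_tool([
  [[0.66, -10, 0, 0, 0, 0, 0], [0.66, -18, 0, 0, 0, 0, 0], [0.66, -26, 0, 0, 0, 0, 0], [0.66, -34, 0, 0, 0, 0, 0], [0.66, -42, 0, 0, 0, 0, 0]],
])

```text
time_s: 2.65
tcp_pos: [0.4367, -0.1089, 0.0224]
ee_rot: [[0.017, -1.0, 0.001], [-1.0, -0.017, 0.0], [0.0, -0.001, -1.0]]
wrist_force: [0.4, -2.1, 1.4]
gripper_width: 0.336
gripper_force: 0.7
```

```bash
python3 st.py 435 19 20 270.95
```

```text
t 2.65 p [ 436.7 -108.9   22.4] head 270.96 F [ 0.4 -2.1  1.4] w 0.336 j [  6.8  22.  -38.4   0.  -29.6  -5.9]
shift [-127.9   -0.5    2.4] az 0.0002
```

servo_tool([
  [[0.66, -8, 0, 1, 0, 0, 0], [0.66, -17, 0, 1, 0, 0, 0], [0.66, -26, 0, 1, 0, 0, 0], [0.66, -35, 0, 1, 0, 0, 0], [0.66, -44, 0, 1, 0, 0, 0]],
])

```text
time_s: 3.15
tcp_pos: [0.4356, -0.065, 0.0206]
ee_rot: [[0.016, -1.0, -0.0], [-1.0, -0.016, -0.0], [0.0, 0.0, -1.0]]
wrist_force: [-0.3, -1.9, 1.5]
gripper_width: 0.344
gripper_force: 1.0
```

servo_tool([
  [[0.66, -9, 0, 0, 0, 0, 0], [0.66, -18, 0, 0, 0, 0, 0], [0.66, -27, 0, 0, 0, 0, 0], [0.66, -36, 0, 0, 0, 0, 0], [0.66, -45, 0, 0, 0, 0, 0]],
])

```text
time_s: 3.65
tcp_pos: [0.4348, -0.02, 0.0205]
ee_rot: [[0.016, -1.0, -0.0], [-1.0, -0.016, -0.0], [0.0, 0.0, -1.0]]
wrist_force: [-0.5, -2.8, 1.8]
gripper_width: 0.34
gripper_force: 1.0
```

servo_tool([
  [[0.66, -8, 0, 0, 0, 0, 0], [0.66, -15, 0, 0, 0, 0, 0], [0.66, -21, 0, 0, 0, 0, 0], [0.66, -26, 0, 0, 0, 0, 0], [0.66, -29, 0, 0, 0, 0, 0]],
])

```text
time_s: 4.15
tcp_pos: [0.4344, 0.0087, 0.0205]
ee_rot: [[0.016, -1.0, -0.0], [-1.0, -0.016, -0.0], [0.0, 0.0, -1.0]]
wrist_force: [-0.5, -2.7, 1.2]
gripper_width: 0.339
gripper_force: 0.9
```

```bash
python3 st.py 435 19 20 270.95;  python3 - <<'E'
from station import r
import cv2,numpy as np
for n in("top","side"):
    c=r.capture(n); np.savez(f"pics/{n}1.npz",**c); cv2.imwrite(f"pics/{n}1.png",c["pixels"][:,:,::-1])
a=cv2.imread("pics/top1.png")[120:320,220:420];b=cv2.imread("pics/side1.png")[180:340,160:420]
f=lambda i:cv2.resize(i,(400,400*i.shape[0]//i.shape[1]),interpolation=cv2.INTER_CUBIC)
a,b=f(a),f(b); b=cv2.copyMakeBorder(b,0,400-b.shape[0],0,0,0); cv2.imwrite("pics/both1.png",np.hstack([a,b]))
E
```

```text
t 4.15 p [434.4   8.7  20.5] head 270.93 F [-0.5 -2.7  1.2] w 0.339 j [ 22.7  21.2 -40.5  -0.  -28.3 -21.8]
shift [-10.3  -0.8   0.5] az -0.0004
```

View pics/both1.png

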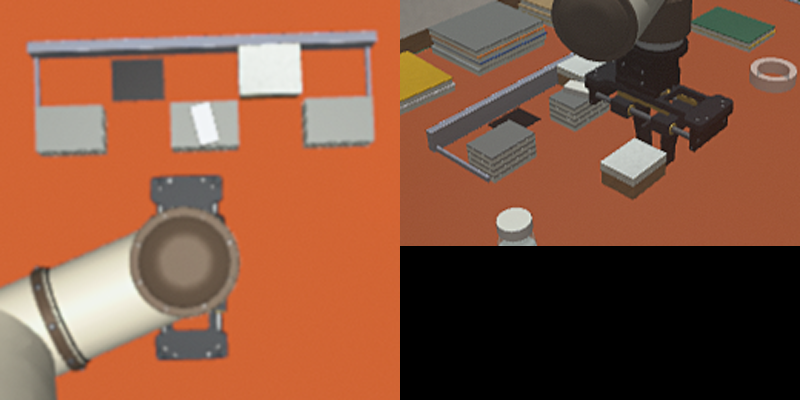

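In the top view the arm hides the carton. The side view shows its lid with top corners about (601,158)–(665,163) in the composite, flat against the fingers. I'll measure the lid from the side view.

```bash
cat >> h.py <<'E'
def lid(c,roi,z=.036,fish=False,vmin=150,smax=60):
    hsv=cv2.cvtColor(c["pixels"],cv2.COLOR_RGB2HSV); m=cv2.inRange(hsv,(0,0,vmin),(180,smax,255))
    k=np.zeros_like(m); x,y,w,h=roi; k[y:y+h,x:x+w]=255; m&=k
    cs,_=cv2.findContours(m,cv2.RETR_EXTERNAL,cv2.CHAIN_APPROX_NONE); b=max(cs,key=cv2.contourArea)
    w=ray(c,b[:,0,:],z,fish)[:,:2]*1000; q=cv2.minAreaRect(w.astype(np.float32)); return cv2.boundingRect(b),np.round(q[0],1),np.round(q[1],1),round(q[2],2)
E
python3 - <<'E'
from h import *
c=load("side1"); s0=load("side0")
for v in(130,150,165): print(lid(s0,(320,235,60,40),vmin=v),lid(c,(280,260,70,50),vmin=v))
E
```

```text
((328, 246, 38, 23), array([434.6, -66.1]), array([56.5, 72.2]), 2.46) ((291, 270, 42, 27), array([432.8,  55.1]), array([56.9, 71.3]), 0.9)
((329, 246, 37, 23), array([434.9, -67.2]), array([56. , 70.5]), 2.94) ((291, 270, 42, 27), array([432.9,  55.4]), array([56.6, 70.7]), 0.9)
((329, 246, 37, 22), array([435.4, -67.4]), array([54.8, 69.5]), 2.71) ((291, 270, 42, 26), array([433.6,  54.7]), array([55.5, 69.5]), 0.61)
```

servo_tool([
  [[0.66, -3, 0, 0, 0, 0, 0], [0.66, -6, 0, 0, 0, 0, 0], [0.66, -8, 0, 0, 0, 0, 0], [0.66, -9, 0, 0, 0, 0, 0], [0.66, -9, 0, 0, 0, 0, 0]],
])

```text
time_s: 4.75
tcp_pos: [0.4344, 0.0175, 0.0205]
ee_rot: [[0.016, -1.0, 0.0], [-1.0, -0.016, 0.0], [-0.0, -0.0, -1.0]]
wrist_force: [0.5, -0.1, 0.3]
gripper_width: 0.345
gripper_force: 0.0
```

servo_tool([
  [[0.66, 10, 0, 0, 0, 0, 0], [0.66, 30, 0, 0, 0, 0, 0], [0.66, 60, 0, -20, 0, 0, 0], [0.66, 85, 0, -60, 0, 0, 0], [0.66, 100, 0, -100, 0, 0, 0]],
])

```text
time_s: 5.25
tcp_pos: [0.4348, -0.0847, 0.1212]
ee_rot: [[0.014, -1.0, -0.002], [-1.0, -0.014, -0.0], [0.0, 0.002, -1.0]]
wrist_force: [1.6, 0.8, -0.2]
gripper_width: 0.339
gripper_force: 0.0
```

```bash
python3 st.py 340 62 120 360.95;  python3 - <<'E'
from station import r
from h import *
for n in("top","side"):
    c=r.capture(n); np.savez(f"pics/{n}2.npz",**c); cv2.imwrite(f"pics/{n}2.png",c["pixels"][:,:,::-1])
print(lid(load("side2"),(270,260,80,60)), lid(load("top2"),(265,225,60,60)))
E
```

```text
t 5.25 p [434.8 -84.7 121.2] head 270.82 F [ 1.6  0.8 -0.2] w 0.339 j [ 10.1  11.7 -33.1  -0.  -45.4  -9.3]
shift [-148.1   92.7    1.4] az -1.5731
((288, 272, 42, 27), array([432.6,  63.5]), array([56.6, 71.6]), 0.89) ((265, 236, 34, 49), array([420.7,  83.5]), array([ 74.2, 108.2]), 89.37)
```

servo_tool([
  [[0.66, -15, 6, 0, 0, 0, -0.148], [0.66, -30, 12, 0, 0, 0, -0.296], [0.66, -45, 18, 0, 0, 0, -0.444], [0.66, -60, 24, 0, 0, 0, -0.592], [0.66, -74, 30, 0, 0, 0, -0.74]],
])

```text
time_s: 5.85
tcp_pos: [0.4041, -0.009, 0.1201]
ee_rot: [[0.69, -0.724, -0.001], [-0.724, -0.69, 0.0], [-0.0, 0.0, -1.0]]
wrist_force: [-0.3, -0.3, -0.2]
gripper_width: 0.339
gripper_force: 0.0
```

```bash
python3 st.py 374 62.4 120 360.95
```

```text
t 5.85 p [404.1  -9.  120.1] head 313.64 F [-0.3 -0.3 -0.2] w 0.339 j [ 22.    8.1 -38.1  -0.  -43.9  21.7]
shift [-72.4 -27.5   0.1] az -0.8257
```

servo_tool([
  [[0.66, -15, -6, 0, 0, 0, -0.148], [0.66, -30, -12, 0, 0, 0, -0.296], [0.66, -45, -18, 0, 0, 0, -0.444], [0.66, -60, -24, 0, 0, 0, -0.592], [0.66, -72, -27, 0, 0, 0, -0.74]],
])

```text
time_s: 6.35
tcp_pos: [0.3745, 0.0621, 0.1201]
ee_rot: [[0.998, -0.068, -0.0], [-0.068, -0.998, 0.0], [-0.0, 0.0, -1.0]]
wrist_force: [-0.2, 0.0, 0.7]
gripper_width: 0.342
gripper_force: 0.0
```

```bash
python3 st.py 374 62.4 20 360.95
```

```text
t 6.35 p [374.5  62.1 120.1] head 356.07 F [-0.2  0.   0.7] w 0.342 j [ 34.3   5.6 -41.1  -0.  -43.3  51.8]
shift [ -0.5  -0.3 100.1] az -0.0851
```

servo_tool([
  [[0.66, 0, 0, 20, 0, 0, -0.085], [0.66, 0, 0, 45, 0, 0, -0.085], [0.66, 0, 0, 70, 0, 0, -0.085], [0.66, 0, 0, 90, 0, 0, -0.085], [0.66, 0, 0, 100, 0, 0, -0.085]],
])

```text
time_s: 6.85
tcp_pos: [0.3738, 0.0608, 0.0188]
ee_rot: [[1.0, 0.01, -0.003], [0.01, -1.0, -0.002], [-0.003, 0.002, -1.0]]
wrist_force: [-0.6, 0.3, -0.2]
gripper_width: 0.34
gripper_force: 0.0
```

```bash
python3 st.py 374 62.4 20 360.95;python3 - <<'E'
from station import r
import cv2,numpy as np
c=r.capture("wrist"); cv2.imwrite("pics/w3.png",c["pixels"][:,:,::-1]); np.savez("pics/w3.npz",**c)
E
```

```text
t 6.85 p [373.8  60.8  18.8] head 0.55 F [-0.6  0.3 -0.2] w 0.34 j [ 34.2  17.7 -48.1  -0.  -24.4  56.4]
shift [ 0.2 -1.6 -1.2] az -0.0069
```

View pics/w3.png

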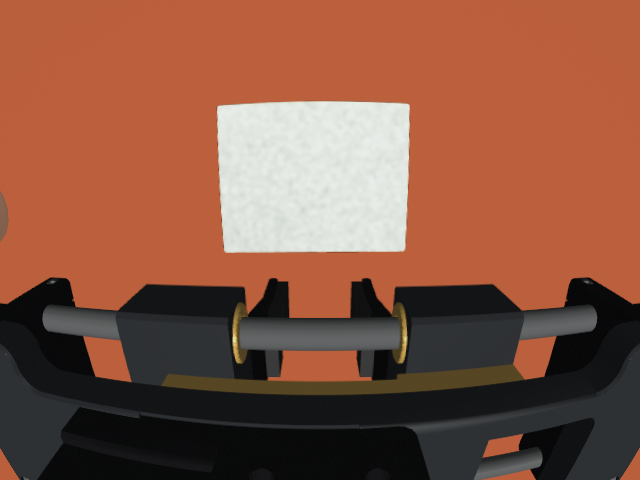

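The wrist view shows the lid (218–409, 103–252), square to the fingers and centred on them within a few pixels. I'll push towards the gap mouth and then check the alignment up close.

servo_tool([
  [[0.66, 5, -1.5, -1, 0, 0, -0.006], [0.66, 12, -1.5, -1, 0, 0, -0.006], [0.66, 19, -1.5, -1, 0, 0, -0.006], [0.66, 26, -1.5, -1, 0, 0, -0.006], [0.66, 34, -1.5, -1, 0, 0, -0.006]],
])

```text
time_s: 7.4
tcp_pos: [0.4091, 0.0632, 0.0218]
ee_rot: [[1.0, 0.016, -0.001], [0.016, -1.0, -0.0], [-0.001, 0.0, -1.0]]
wrist_force: [-2.4, -0.6, 1.8]
gripper_width: 0.34
gripper_force: 1.0
```

servo_tool([
  [[0.66, 8, 0, 0, 0, 0, 0], [0.66, 16, 0, 0, 0, 0, 0], [0.66, 24, 0, 0, 0, 0, 0], [0.66, 32, 0, 0, 0, 0, 0], [0.66, 40, 0, 0, 0, 0, 0]],
])

```text
time_s: 7.9
tcp_pos: [0.4495, 0.0642, 0.0215]
ee_rot: [[1.0, 0.016, -0.0], [0.016, -1.0, -0.0], [-0.0, 0.0, -1.0]]
wrist_force: [-2.1, 0.3, 2.2]
gripper_width: 0.343
gripper_force: 1.1
```

servo_tool([
  [[0.66, 8, 0, 0, 0, 0, 0], [0.66, 16, 0, 0, 0, 0, 0], [0.66, 23, 0, 0, 0, 0, 0], [0.66, 29, 0, 0, 0, 0, 0], [0.66, 32, 0, 0, 0, 0, 0]],
])

```text
time_s: 8.4
tcp_pos: [0.4818, 0.0649, 0.0215]
ee_rot: [[1.0, 0.016, 0.001], [0.016, -1.0, 0.0], [0.001, -0.0, -1.0]]
wrist_force: [-2.1, 1.3, 1.7]
gripper_width: 0.338
gripper_force: 1.0
```

```bash
python3 st.py 619.9 66.5 20 360.95;python3 - <<'E'
from station import r
from h import *
c=r.capture("wrist"); cv2.imwrite("pics/w4.png",c["pixels"][:,:,::-1]); np.savez("pics/w4.npz",**c)
c=r.capture("side"); np.savez("pics/side4.npz",**c); print(lid(c,(235,200,80,100)))
c=load("w4");print(lid(c,(200,90,230,170),fish=True))
E
```

```text
t 8.4 p [481.8  64.9  21.5] head 0.93 F [-2.1  1.3  1.7] w 0.338 j [ 26.9  24.6 -33.3   0.  -32.1  64.1]
shift [138.1   0.6   1.6] az -0.0004
((235, 226, 19, 11), array([690. ,   5.2]), array([10.2, 59.3]), 0.81)
((229, 160, 186, 100), array([529.2,  65. ]), array([38.5, 70.1]), 0.91)
```

View pics/w4.png

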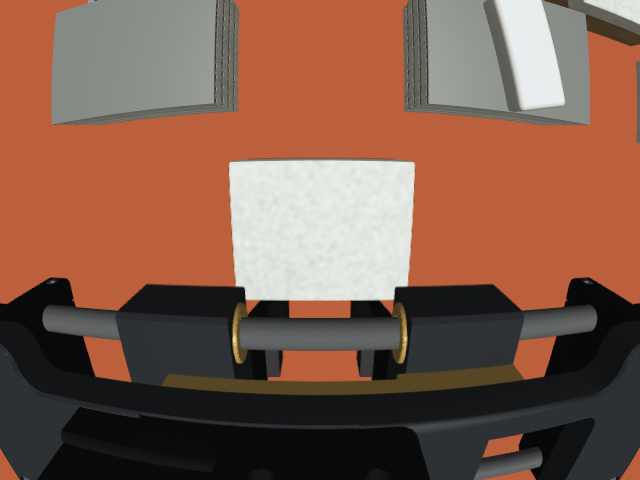

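The wrist view shows the lid at (229–414, 160–300). The gap's front corners are at about (215,104) and (428,104) on the stack tops, and (238,110) and (405,110) at the feet. Now I'll compare the centres.

Run:
```python
from h import *
c=load("w4")
f=lambda P,z: ray(c,P,z,True)[:,:2]*1000
print("tops",f([(215,104),(428,104)],.04).round(1).tolist()); print("feet",f([(238,110),(405,110)],0).round(1).tolist())
print("stack tops right edge L",f([(215,104),(217,0)],.04).round(1).tolist(),"left edge R",f([(428,104),(426,0)],.04).round(1).tolist())
print("lid front",f([(229.5,162),(414.5,162)],.036).round(1).tolist(),"rear",f([(236,299),(408,299)],.036).round(1).tolist())
```

```text
tops [[569.4, 104.2], [570.8, 26.9]]
feet [[570.2, 104.4], [571.6, 26.4]]
stack tops right edge L [[569.4, 104.2], [610.5, 104.9]] left edge R [[570.8, 26.9], [611.9, 27.5]]
lid front [[547.6, 99.8], [548.8, 30.3]] rear [[492.0, 99.6], [493.1, 28.5]]
```

The carton is centred on the gap line within about 0.3 mm and its yaw matches, so I'll push straight through.

servo_tool([
  [[0.66, 8, 0, 0, 0, 0, 0], [0.66, 16, 0, 0, 0, 0, 0], [0.66, 24, 0, 0, 0, 0, 0], [0.66, 32, 0, 0, 0, 0, 0], [0.66, 40, 0, 0, 0, 0, 0]],
])

```text
time_s: 9.0
tcp_pos: [0.5215, 0.0653, 0.0216]
ee_rot: [[1.0, 0.016, -0.001], [0.016, -1.0, -0.0], [-0.001, 0.0, -1.0]]
wrist_force: [-2.3, 0.6, 2.1]
gripper_width: 0.339
gripper_force: 1.1
```

servo_tool([
  [[0.66, 8, 0, 0, 0, 0, 0], [0.66, 16, 0, 0, 0, 0, 0], [0.66, 24, 0, 0, 0, 0, 0], [0.66, 32, 0, 0, 0, 0, 0], [0.66, 40, 0, 0, 0, 0, 0]],
])

```text
time_s: 9.5
tcp_pos: [0.5616, 0.066, 0.0215]
ee_rot: [[1.0, 0.016, -0.0], [0.016, -1.0, -0.0], [-0.0, 0.0, -1.0]]
wrist_force: [-1.7, -0.0, 0.8]
gripper_width: 0.341
gripper_force: 1.1
```

```bash
python3 st.py 619.9 66.5 20 360.95
```

```text
t 9.5 p [561.6  66.   21.5] head 0.93 F [-1.7 -0.   0.8] w 0.341 j [ 23.1  30.1 -22.   -0.  -38.   67.8]
shift [58.3  0.5  1.5] az -0.0004
```

servo_tool([
  [[0.66, 8, 0, 0, 0, 0, 0], [0.66, 16, 0, 0, 0, 0, 0], [0.66, 24, 0, 0, 0, 0, 0], [0.66, 32, 0, 0, 0, 0, 0], [0.66, 40, 0, 0, 0, 0, 0]],
])

```text
time_s: 10.0
tcp_pos: [0.6016, 0.0667, 0.0215]
ee_rot: [[1.0, 0.016, 0.0], [0.016, -1.0, 0.0], [0.0, -0.0, -1.0]]
wrist_force: [-2.9, -0.4, 1.2]
gripper_width: 0.34
gripper_force: 1.1
```

servo_tool([
  [[0.66, 4, 0, 0, 0, 0, 0], [0.66, 7, 0, 0, 0, 0, 0], [0.66, 10, 0, 0, 0, 0, 0], [0.66, 12, 0, 0, 0, 0, 0], [0.66, 14, 0, 0, 0, 0, 0]],
])

```text
time_s: 10.5
tcp_pos: [0.615, 0.067, 0.0214]
ee_rot: [[1.0, 0.016, 0.0], [0.016, -1.0, 0.0], [0.0, -0.0, -1.0]]
wrist_force: [-1.2, -0.2, 0.1]
gripper_width: 0.34
gripper_force: 0.5
```

```bash
python3 st.py 619.9 66.5 20 360.95;python3 - <<'E'
from station import r
from h import *
c=r.capture("wrist"); cv2.imwrite("pics/w5.png",c["pixels"][:,:,::-1]); np.savez("pics/w5.npz",**c)
E
```

```text
t 10.5 p [615.   67.   21.4] head 0.93 F [-1.2 -0.2  0.1] w 0.34 j [ 21.2  33.9 -14.   -0.  -42.1  69.8]
shift [4.9 0.5 1.4] az -0.0003
```

View pics/w5.png

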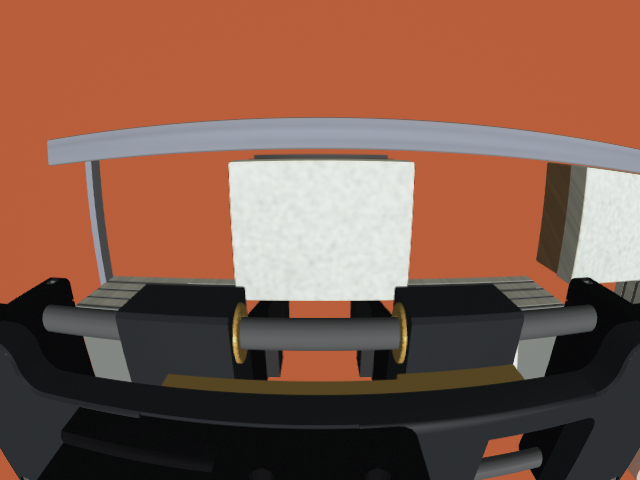

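The wrist view shows the lid's front edge at row 162 and the ledge's front edge at about row 150, so a few mm remain. I'll push slowly until the force rises.

servo_tool([
  [[0.66, 1, 0, 0, 0, 0, 0], [0.66, 2, 0, 0, 0, 0, 0], [0.66, 3, 0, 0, 0, 0, 0], [0.66, 4, 0, 0, 0, 0, 0], [0.66, 4.5, 0, 0, 0, 0, 0]],
])

```text
time_s: 11.05
tcp_pos: [0.619, 0.067, 0.0215]
ee_rot: [[1.0, 0.016, -0.001], [0.016, -1.0, -0.0], [-0.001, 0.0, -1.0]]
wrist_force: [-2.6, 1.6, 1.7]
gripper_width: 0.339
gripper_force: 1.4
```

servo_tool([
  [[0.66, 0.3, 0, 0, 0, 0, 0], [0.66, 0.6, 0, 0, 0, 0, 0], [0.66, 0.9, 0, 0, 0, 0, 0], [0.66, 1.2, 0, 0, 0, 0, 0], [0.66, 1.5, 0, 0, 0, 0, 0]],
])

```text
time_s: 11.55
tcp_pos: [0.6191, 0.0669, 0.0215]
ee_rot: [[1.0, 0.016, -0.004], [0.016, -1.0, -0.001], [-0.004, 0.001, -1.0]]
wrist_force: [-6.8, 2.2, 5.1]
gripper_width: 0.34
gripper_force: 3.7
```

servo_tool([
  [[0.66, 0.5, 0, 0, 0, 0, 0], [0.66, 1, 0, 0, 0, 0, 0], [0.66, 1.5, 0, 0, 0, 0, 0], [0.66, 1.5, 0, 0, 0, 0, 0], [0.66, 1.5, 0, 0, 0, 0, 0]],
])

```text
time_s: 12.05
tcp_pos: [0.6191, 0.0669, 0.0215]
ee_rot: [[1.0, 0.016, -0.007], [0.016, -1.0, -0.001], [-0.007, 0.001, -1.0]]
wrist_force: [-9.9, 2.7, 6.9]
gripper_width: 0.344
gripper_force: 5.1
```

servo_tool([
  [[0.66, -2, 0, 0, 0, 0, 0], [0.66, -8, 0, 0, 0, 0, 0], [0.66, -18, 0, 0, 0, 0, 0], [0.66, -33, 0, 0, 0, 0, 0], [0.66, -50, 0, 0, 0, 0, 0]],
])

```text
time_s: 12.55
tcp_pos: [0.5725, 0.0663, 0.0217]
ee_rot: [[1.0, 0.016, 0.002], [0.016, -1.0, 0.001], [0.002, -0.001, -1.0]]
wrist_force: [-0.6, -0.8, -0.6]
gripper_width: 0.34
gripper_force: 0.0
```

servo_tool([
  [[0.66, -30, 0, 0, 0, 0, 0], [0.66, -60, 0, -5, 0, 0, 0], [0.66, -95, 0, -40, 0, 0, 0], [0.66, -130, 0, -75, 0, 0, 0], [0.66, -165, 0, -110, 0, 0, 0]],
])

```text
time_s: 13.05
tcp_pos: [0.4063, 0.0633, 0.1325]
ee_rot: [[1.0, 0.016, 0.001], [0.016, -1.0, 0.0], [0.001, -0.0, -1.0]]
wrist_force: [1.4, 1.0, 0.2]
gripper_width: 0.34
gripper_force: 0.0
```

servo_tool([
  [[0.66, 0, 40, -10, 0, 0, 0], [0.66, 0, 80, -20, 0, 0, 0], [0.66, 0, 120, -30, 0, 0, 0], [0.66, 0, 160, -40, 0, 0, 0], [0.66, 0, 200, -50, 0, 0, 0]],
])

```text
time_s: 13.55
tcp_pos: [0.4106, -0.1379, 0.1825]
ee_rot: [[1.0, 0.017, 0.003], [0.017, -1.0, -0.0], [0.003, 0.0, -1.0]]
wrist_force: [1.4, 0.9, 0.2]
gripper_width: 0.339
gripper_force: 0.0
```

```bash
python3 st.py;python3 - <<'E'
from station import r
from h import *
c=r.capture("top"); np.savez("pics/top6.npz",**c); cv2.imwrite("pics/top6.png",cv2.resize(c["pixels"][120:320,110:420,::-1],None,fx=2.5,fy=2.5,interpolation=cv2.INTER_CUBIC))
print(lid(c,(265,143,50,30)))
c=r.capture("side"); np.savez("pics/side6.npz",**c); print(lid(c,(215,235,50,40)))
E
```

```text
t 13.55 p [ 410.6 -137.9  182.5] head 0.97 F [1.4 0.9 0.2] w 0.339 j [  3.1   5.9 -29.5   0.  -54.4  87.9]
((265, 143, 39, 27), array([657.3,  74.8]), array([86.6, 59.8]), 89.15)
((215, 235, 37, 23), array([660.5,  66.5]), array([71.6, 66.9]), 88.99)
```

View pics/top6.png

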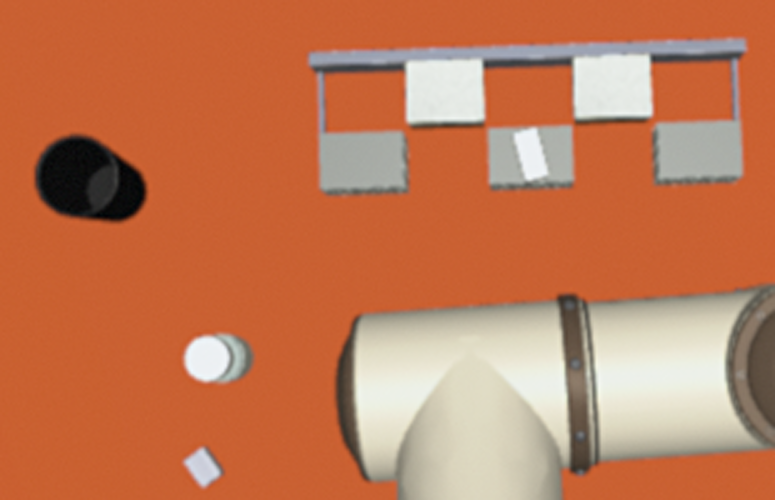

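The top view shows the carton lid (405–484, 58–125) against the ledge, matching the filler lid (573–652, 54–120), with the rest of the stock in place. I'll do one tight check of its lateral centring.

Run:
```python
from h import *
c=load("top6")
for v in(195,205,215): print([lid(c,q,vmin=v,smax=40) for q in((266,142,45,28),(334,140,45,29))])
p=np.array([[.6574,.0671,.036]]);P=p@c["R"].T+c["t"];P=P@c["camera_matrix"].T;print(P[:,:2]/P[:,2:])
f=lambda P,z:(ray(c,np.array(P,float)/2.5+[110,120],z)[:,:2]*1000).round(1).tolist()
print("lid L",f([(405.5,60),(484,58),(406,123),(484.5,121)],.036),"gap edges top",f([(404.5,131),(488.5,127)],.04))
print("ledge edge",f([(405,67),(484,64.5)],.034))
```

```text
[((273, 143, 31, 26), array([658.1,  66.4]), array([55.4, 68.7]), 1.29), ((340, 141, 31, 26), array([660.8, -86. ]), array([56.8, 68.6]), 1.58)]
[((273, 144, 31, 25), array([657.2,  65.6]), array([68.2, 55.2]), 89.32), ((340, 142, 31, 25), array([659.8, -86.1]), array([54.6, 68.6]), 1.38)]
[((273, 144, 31, 25), array([657.9,  66.5]), array([54.5, 68.3]), 1.21), ((340, 142, 31, 25), array([659.9, -86.3]), array([54.4, 68.3]), 1.13)]
[[287.346976  155.8457228]]
lid L [[685.2, 101.3], [685.9, 29.7], [627.3, 101.5], [628.0, 30.1]] gap edges top [[619.2, 102.5], [621.6, 26.4]]
ledge edge [[679.3, 102.0], [680.4, 29.8]]
```

```bash
python3 -c "
from station import r
print(r.finish_job())"
```

```text
the job is handed in; nothing more can be done
None
```

The carton stands on the felt patch against the ledge, about 1 mm off the gap centre line and square to within about half a degree; the job was handed in at about 14 s of the 64 s limit, with nothing else seen to have moved.

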